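# Clamp the chromatography plate sandwich

## Robot

A 7-joint arm with a two-finger parallel gripper is mounted at the origin on the work surface. World frame = base frame: x ahead of the robot, y to its left, z up, the work surface at z = 0. Lengths are in m, angles in rad, forces in N, time in s.
With the tool pointing down it reaches from about 0.425 to 0.8 m from the base axis. Payload 8.3 kg.
Tool frame: the origin (TCP) lies midway between the tips of the shut fingers; the grasp point (between the pads) lies 19 mm behind it; z points along the fingers, y is the line along which they close (so a half turn about z gives the same grasp; the last joint's range is limited). The gripper opens to 85 mm and grips with 20 to 120 N. Pads are 22 mm wide; open, the fingers measure 114 mm over their backs; the gripper's body (76 mm by 85 mm) begins 54 mm behind the grasp point. The pads swing forward as they close: fully open they stand 13 mm farther back than shut.
Start: joints at [-1.228, 0.383, 0.016, 1.37, -0.006, 1.388, -0.046], TCP at [0.247, 0.574, 0.231] pointing down, gripper open.
Joint ranges: [-2.95, 2.95], [-0.25, 2.06], [-1.52, 1.56], [0.18, 2.33], [-1.44, 4.58], [0.02, 2.06], [-3.01, 3.01]. Speed limits (rad/s): [2.39, 2.39, 3.01, 3.01, 3.14, 3.14, 3.14].

## Interface

Orientations are given as [roll, pitch, yaw] about the fixed x, y, z axes, in that order (R = Rz(yaw) Ry(pitch) Rx(roll)).
In Python, from cell import ctrl, grab_frame, camera_params gives the robot as it stands.
- The arm moves only by the tool step_arm, never from a script. Its argument "series" is a list of rows, each a list of 2 entries, a list of its own where there are three numbers: the shift along the world's x, y, z in cm, then the turn about the world's z in degrees. A call has exactly 5 rows; each row shifts and turns the commanded pose from where the row before left it; what a row does not reach is not made up. A row lasts 1/8 s, in which the tool goes at most 62.5 mm and 10.7 degrees, less where a joint would pass 70% of its speed; a pose out of reach is approached as far as the arm can. A call is refused whole if a number of a shift passes 6.25 or a number of a turn 10.7, either way. A call with a gripper value outside its range is refused whole. "grip" is the opening, from 0 (shut) to 1 (fully open), set as the call begins (left out, the last holds). The fingers move at their own pace and stop on an object; "grip_force" is the grip in N (left out, the last holds). Time passes only in rows, so rows that do not move let the fingers close, or fill a call up. It gives the time, the measured TCP pose, the force, the opening and the grip force at its end, in the units of the state.
- ctrl.read_state(): the state, without advancing time (a new reading comes with each control period).
- grab_frame(name): name is "scene" or "top" or "wrist"; returns the picture (400x640x3 uint8, blue, green, red); there is no depth.
- camera_params(name): a dict with "mtx" (3x3 intrinsics, pixels), "R" (3x3) and "t" (3): a world point X has camera coordinates R X + t. Camera axes: x right, y down, z forward; pixel columns grow to the right and rows downward; lengths in m; the calibration is good to about 2 mm. A picture is of the moment at which its call begins: read the wrist's pose just before it. camera_params takes no time and is no camera call; for the wrist camera it gives the pose at the moment of the call.
- ctrl.hand_in(): hands the job in; it is judged then, once.
The state is a dict: "clock": time; "joints": joint angles; "qvel": joint speeds; "joint_torque": joint torques, N m; "eef_pos": TCP position; "eef_rot": TCP orientation; "force": force on the tool from outside, world axes, zero at the start; "torque": the same for the moment, N m; "grip_width": finger opening in m; "grip_force": force on a finger pad.
Only numpy, scipy, OpenCV 4.12 (cv2) and the standard library are available. Lean on these libraries where they do the work, as an engineer would, in place of code of your own. Each camera call takes 0.05 s, during which the arm holds its last target. There are 200 camera calls.

## Task

Close the thin-layer chromatography sandwich: take the larger of the two spring clamps off the rack and clip it over the middle of the top edge of the leaning glass, one jaw behind the coated plate and one in front of the cover, square to the edge and pushed fully home until the glass bottoms in the clamp and still so once you have let go. Be gentle, it is glass: both sheets must stay standing square in their trough, and leave the smaller clamp and the other things on the bench where they are.

Things in the scene. Friction and masses are not known exactly. Their poses are not given: they have to be found in the camera images.
- clamp: Larger spring clamp (steel, black handles), 110 mm long, 26 mm wide, clipped on the rack's board, handles up. Origin on the hinge pin; z along the clamp towards the handles, y along the pin, x the way the jaws open. The frame is that of its +x arm; the other arm turns by joint clamp_arm, so the clamp's mid-line is this z turned about y by half that joint. Jaws end 46 mm below the pin.
- clamp_arm (a joint): Opening of the larger clamp: 0 on the 10 mm board, 0.03 on the 11 mm glass, 0.4 at its stop; a spring closes it. Jaw gap at the pads 10 mm at 0, 24 mm at 0.4. Handles flare at 0: 50 mm over their backs 25 mm above the pin, 65 mm at their ends 64 mm above it; squeezed right in to 0.4 (about 14 N each) the backs are parallel, 39 mm apart. Nothing holds it home until the jaws grip.
- clamp_throat (a point): Throat of the larger clamp: underside of the spring coil, 8 mm below the hinge pin (towards the jaws), where the clipped edge bottoms. The jaws' rubber pads, 30 mm wide, cover 16 to 38 mm below this point.
- small_clamp: The smaller spring clamp, 70 mm long, 18 mm wide, on the same board, about 90 to 150 mm from the larger; either may be the left one. Origin on its pin, axes as for the larger. Stays there.
- rack: Clamp rack, fixed: steel foot 110 x 250 x 6 mm with an upright white board 10 mm thick (along x), 240 mm long (along y), top 85 mm above the bench. Origin under its centre.
- stand: Stainless sandwich stand, fixed: base 130 x 250 x 6 mm, origin under its centre, with a trough that holds the foot of the glass and a backrest up to 56 mm along the glass. The glass leans back 0.4 rad (23 degrees) from upright, its top towards the stand's -x, its front facing +x and up.
- plate: White-coated glass plate, loose, 200 mm wide (y), 100 mm tall (z, up along the lean), 4 mm thick (x, pointing out of its front). Origin at the middle of the lower edge of its back face.
- cover: Clear cover glass with white spacer strips bonded to its back, loose, 200 x 100 mm, 7 mm thick with the strips, resting on the front of the plate, so the sandwich is 11 mm thick. Axes as the plate; origin at the middle of the lower edge of its back, on the plate's front face.
- edge_mid (a point): Middle of the sandwich's top edge: half of its width and of its 11 mm thickness.
- bottle: Bystander: amber bottle, 70 mm diameter, 150 mm tall, origin under its centre.
- carton: Bystander: cardboard box 90 x 160 x 55 mm, origin under its centre.
- vial_tray: Bystander: grey tray of vials 85 x 150 mm, 49 mm tall, origin under its centre.

How it is judged:
On the way:
1. the larger clamp is lifted off the rack's board (z of clamp_throat in the frame of rack above 0.135 m), for 0.1 s.
At the end, for the whole second after the job is handed in: The larger clamp grips plate and cover by the top edge, within 20 mm of its middle, glass within 3 mm of the throat, square to the edge within 0.12 rad; both sheets still stand in the trough, flush with each other within 4 mm (5 mm sideways); all at rest (z of clamp_throat in the frame of plate between 0.095 and 0.103 m and y of clamp_throat in the frame of plate between -0.02 and 0.02 m and x of clamp_throat in the frame of plate between -0.003 and 0.014 m and angle between the y axis of clamp and the y axis of plate, either way round below 0.12 rad and angle between the z axis of clamp and the z axis of plate, either way round below 0.2 rad and contact force between clamp and plate above 1.5 N and contact force between clamp and cover above 1.5 N and y of plate in the frame of stand between -0.005 and 0.005 m and z of plate in the frame of stand between 0.03 and 0.038 m and z of cover in the frame of plate between -0.004 and 0.004 m and y of cover in the frame of plate between -0.005 and 0.005 m and x of cover in the frame of plate between 0.002 and 0.006 m and angle between the z axis of plate and the z axis of cover, either way round below 0.03 rad and linear speed of each of clamp, cover below 0.01 m/s); the robot touches nothing.
It fails at once if the clamp is pressed on the glass with more than 35 N (contact force between clamp and plate above 35 N or contact force between clamp and cover above 35 N).
It fails at once if the gripper strikes the glass (contact force between any of the arm, the fingers and plate above 10 N or contact force between any of the arm, the fingers and cover above 10 N).
It fails at once if the smaller clamp or a bystander is moved by more than 15 mm (distance of any of small_clamp, bottle, carton, vial_tray from where it was at the start of the episode above 0.015 m).
It also fails if it takes over 42 s, if anything falls off the work surface, if the arm or the gripper's body presses on something with over 40 N, if the wrist force passes 120 N, or if a joint passes its speed limit or range.

## Working session

There is one attempt and no reset: what is moved stays moved. The work goes in short steps, Python scripts to look and compute and a tool call to move; the robot and the scene stay as the last step left them, time stands still between calls to the robot, and variables do not carry over. Pictures are saved under pics/ and viewed, at most 10 in all, crops included, and the job is handed in when it is done.

Besides the shell and the picture viewer there is one more tool, called after "Call:" by a JSON object that holds its "fn" and its "kwargs", one argument or row to a line. step_arm: Moves the arm, as the interface text tells. Its arguments: {"type":"object","properties":{"series":{"type":"array"},"grip":{"type":"number"},"grip_force":{"type":"number"}},"required":["series"]}

```bash
mkdir -p pics; ls; python3 - <<'E'
from cell import ctrl, grab_frame, camera_params
import cv2,numpy as np
np.set_printoptions(precision=4,suppress=True)
for n in("scene","top"):
    cv2.imwrite(f"pics/{n}0.png",grab_frame(n)); p=camera_params(n); print(n,p["mtx"],p["R"],p["t"],-p["R"].T@p["t"])
print(ctrl.read_state())
E
```

```text
pics
scene [[387.6592   0.     318.5697]
 [  0.     387.6592 198.3944]
 [  0.       0.       1.    ]] [[-0.8477  0.5305 -0.0015]
 [ 0.4287  0.6833 -0.591 ]
 [-0.3125 -0.5016 -0.8067]] [ 0.5217 -0.2072  1.1537] [0.8916 0.4436 0.8089]
top [[464.4149   0.     319.6081]
 [  0.     464.4149 197.7983]
 [  0.       0.       1.    ]] [[ 0.0124 -0.9999 -0.0093]
 [-0.9845 -0.0106 -0.1749]
 [ 0.1748  0.0113 -0.9845]] [0.0127 0.6407 0.891 ] [0.4748 0.0094 0.9894]
{'clock': 0.1, 'joints': array([-1.2279,  0.3842,  0.0164,  1.3711, -0.0063,  1.3882, -0.0465]), 'qvel': array([ 0.0003, -0.0024, -0.0011, -0.0013,  0.0013,  0.0014, -0.0011]), 'joint_torque': array([  0.003 , -62.9127,   0.847 , -37.2761,   0.0166,   0.0103,
        -0.    ]), 'eef_pos': array([0.2465, 0.5738, 0.2304]), 'eef_rot': array([-3.1398,  0.    ,  2.7358]), 'force': array([-0.781 ,  0.0951, -0.2053]), 'torque': array([ 0.0163, -0.0033, -0.0315]), 'grip_force': 0.0, 'grip_width': 0.08545851004588882}
```

View pics/scene0.png

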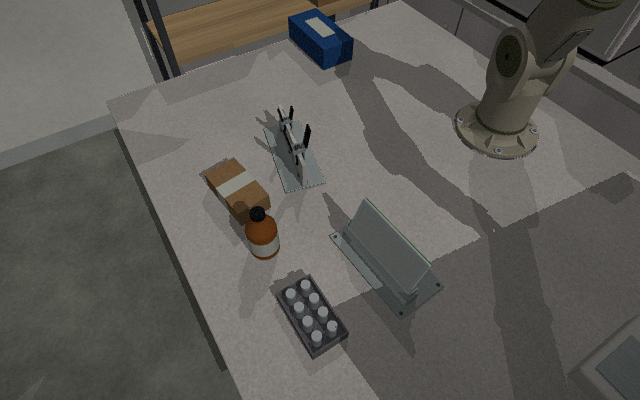

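View pics/top0.png

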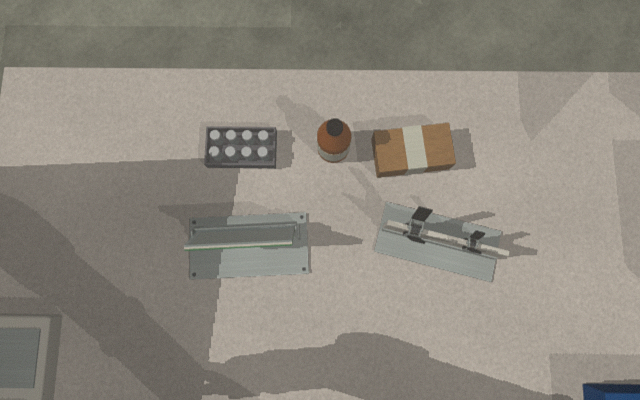

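The top view has the stand at about (248,245), with the glass edge line at row 243, and the rack at about (440,240). The larger clamp is the left one, at about (418,225), and the smaller is at about (475,238). Bottle, carton and vial tray lie on the far side. I'll enlarge both areas.

```bash
python3 - <<'E'
import cv2,numpy as np
t=cv2.imread("pics/top0.png");s=cv2.imread("pics/scene0.png")
a=cv2.resize(t[195:290,175:315],None,fx=5,fy=5,interpolation=cv2.INTER_CUBIC)
b=cv2.resize(t[195:290,370:515],None,fx=5,fy=5,interpolation=cv2.INTER_CUBIC)
c=cv2.resize(s[195:320,325:447],None,fx=4.5,fy=4.5,interpolation=cv2.INTER_CUBIC)
d=cv2.resize(s[95:195,255:330],None,fx=5,fy=5,interpolation=cv2.INTER_CUBIC)
cv2.imwrite("pics/t1.png",np.vstack([a[:, :700],np.zeros((1,700,3),np.uint8)]))
h=max(a.shape[1],b.shape[1]); p=lambda i:cv2.copyMakeBorder(i,0,0,0,h-i.shape[1],0)
ab=np.vstack([p(a),p(b)]); cv2.imwrite("pics/ab.png",cv2.resize(ab,None,fx=.63,fy=.63))
cd=np.hstack([cv2.copyMakeBorder(c,0,max(0,d.shape[0]-c.shape[0]),0,0,0),cv2.copyMakeBorder(d,0,max(0,c.shape[0]-d.shape[0]),0,0,0)]);print(cd.shape,c.shape);cv2.imwrite("pics/cd.png",cd[:600,:])
cv2.imwrite("pics/cd.png",cv2.resize(cd,None,fx=.85,fy=.85))
E
```

```text
(562, 924, 3) (562, 549, 3)
```

View pics/ab.png

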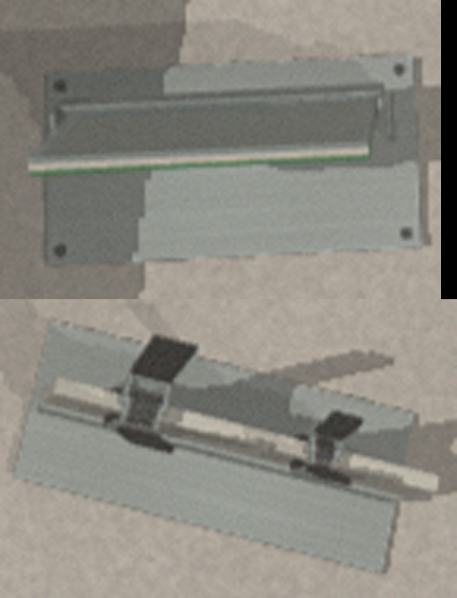

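View pics/cd.png

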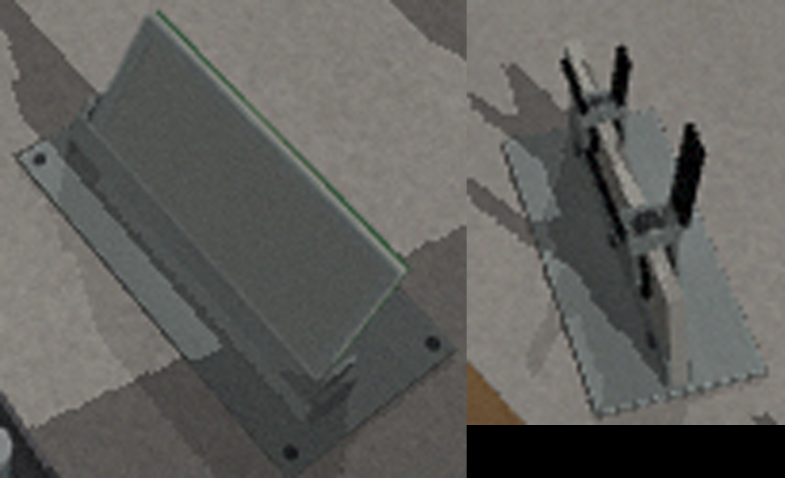

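Close up, the glass top edge runs in the top view from about (184.5,247) to (291.8,243.5), leaning towards the robot with its green plate edge on that side. The clamp sits on the white board with its coil at about (416,226). Now I'll cast rays.

```bash
cat > h.py <<'E'
import numpy as np,cv2
from cell import ctrl,grab_frame,camera_params
np.set_printoptions(precision=4,suppress=True)
P={}
def cam(n):
    if n not in P: P[n]=camera_params(n)
    return P[n]
def ray(n,uv):
    p=cam(n); d=p["R"].T@np.linalg.solve(p["mtx"],[uv[0],uv[1],1.]); return -p["R"].T@p["t"],d
def onz(n,uv,z):
    c,d=ray(n,uv); return c+d*(z-c[2])/d[2]
def proj(n,X):
    p=cam(n); q=p["mtx"]@(p["R"]@np.asarray(X)+p["t"]); return q[:2]/q[2]
def tri(r1,r2):
    (a,d),(b,e)=r1,r2; s=np.linalg.lstsq(np.c_[d,-e],b-a,rcond=None)[0]; p,q=a+d*s[0],b+e*s[1]; return (p+q)/2,np.linalg.norm(p-q)
E
python3 - <<'E'
from h import *
A=lambda x,y:(175+x/3.15,195+y/3.15); B=lambda x,y:(370+x/3.15,195+(y-299)/3.15)
C=lambda x,y:(325+x/3.825,195+y/3.825); D=lambda x,y:(255+(x-467)/4.25,95+y/4.25)
print("edge",*[onz("top",A(*p),.128) for p in((29,165),(368,152.5))])
print("stand base corners",*[onz("top",A(*p),.006) for p in((46,72),(415,56),(422,247),(48,266))])
print("edge back tri L",tri(ray("top",A(368,159)),ray("scene",C(157,12))),"R",tri(ray("top",A(29,173)),ray("scene",C(405,270))))
print("board",*[onz("top",B(*p),.085) for p in((56,388),(437,482))])
print("foot",*[onz("top",B(*p),.006) for p in((50,321),(416,413),(385,572),(14,476))])
print("board end scene",onz("scene",D(672,290),.085))
print("coil",onz("top",B(146,403),.093))
print("coil scene",onz("scene",D(650,220),.095))
print("far handle end corners",*[onz("top",B(*p),.155) for p in((155,335),(198,347))])
print("near handle",*[onz("top",B(*p),.155) for p in((120,447),(168,450))])
print("coil tri",tri(ray("top",B(146,400)),ray("scene",D(650,220))))
print("nearhandle tip tri(scene)",tri(ray("top",B(146,447)),ray("scene",D(690,124))))
E
```

```text
edge [0.5317 0.2692 0.128 ] [0.5414 0.0697 0.128 ]
stand base corners [0.6028 0.2984 0.006 ] [0.6166 0.0478 0.006 ] [0.4886 0.0409 0.006 ] [0.4731 0.289  0.006 ]
edge back tri L (array([0.5374, 0.0706, 0.122 ]), np.float64(0.0017809954172975982)) R (array([0.5271, 0.2704, 0.1234]), np.float64(0.0005094055976934729))
board [ 0.5863 -0.1142  0.085 ] [ 0.531  -0.3465  0.085 ]
foot [ 0.6419 -0.1215  0.006 ] [ 0.5819 -0.3663  0.006 ] [ 0.4764 -0.34    0.006 ] [ 0.5365 -0.0962  0.006 ]
board end scene [ 0.586  -0.1185  0.085 ]
coil [ 0.5767 -0.1682  0.093 ]
coil scene [ 0.573  -0.1653  0.095 ]
far handle end corners [ 0.609 -0.162  0.155] [ 0.6023 -0.1865  0.155 ]
near handle [ 0.5443 -0.1405  0.155 ] [ 0.5429 -0.1677  0.155 ]
coil tri (array([ 0.5759, -0.1655,  0.0974]), np.float64(0.005513398527714352))
nearhandle tip tri(scene) (array([ 0.5459, -0.1553,  0.1652]), np.float64(0.0058988718799005))
```

Measurements agree with the given sizes: edge length 200 mm, board length 239 mm, handles 65 mm apart.
- **Edge middle:** about (0.537, 0.170, 0.128), stand yaw about +2.9°.
- **Larger clamp:** about (0.574, -0.165), rack yaw about -13.6°.

I'm moving above the clamp.

Call:
{"fn": "step_arm", "kwargs": {
  "series": [
    [[2.2,-4.9,0.4],-5.35],
    [[2.2,-4.9,0.4],-5.35],
    [[2.2,-4.9,0.4],-5.35],
    [[2.2,-4.9,0.4],-5.35],
    [[2.2,-4.9,0.4],-5.35]
  ],
  "grip": 1
}}

```text
clock: 0.72
eef_pos: [0.357, 0.3274, 0.2511]
eef_rot: [-3.141, -0.0, 2.266]
force: [0.3, -0.3, 0.1]
grip_width: 0.0855
grip_force: 0.0
```

Call:
{"fn": "step_arm", "kwargs": {
  "series": [
    [[2.2,-4.9,0],-5.35],
    [[2.2,-4.9,0],-5.35],
    [[2.2,-4.9,0],-5.35],
    [[2.2,-4.9,0],-5.35],
    [[2.2,-4.9,0],-5.35]
  ]
}}

```text
clock: 1.35
eef_pos: [0.4669, 0.0826, 0.2512]
eef_rot: [-3.141, -0.0, 1.799]
force: [0.5, 1.3, -0.0]
grip_width: 0.0854
grip_force: 0.0
```

Call:
{"fn": "step_arm", "kwargs": {
  "series": [
    [[2.2,-4.9,0],-5.35],
    [[2.2,-4.9,0],-5.35],
    [[2.2,-4.9,0],-5.35],
    [[2.2,-4.9,0],-5.35],
    [[2.0,-4.9,0],-5.35]
  ]
}}

```text
clock: 1.98
eef_pos: [0.5752, -0.162, 0.2509]
eef_rot: [-3.141, -0.0, 1.333]
force: [1.0, 0.2, -0.0]
grip_width: 0.0855
grip_force: 0.0
```

```bash
python3 - <<'E'
from h import *
s=ctrl.read_state();print(s["clock"],s["eef_pos"],s["eef_rot"],s["force"])
p=camera_params("wrist");print(p); f=grab_frame("wrist");cv2.imwrite("pics/w1.png",f)
E
```

```text
1.975 [ 0.5752 -0.162   0.2509] [-3.1411 -0.0001  1.333 ] [ 0.9653  0.2209 -0.0044]
{'mtx': array([[356.588 ,   0.    , 312.8388],
       [  0.    , 356.588 , 196.1757],
       [  0.    ,   0.    ,   1.    ]]), 'R': array([[ 0.9718, -0.2358,  0.0005],
       [-0.2235, -0.9203,  0.321 ],
       [-0.0752, -0.312 , -0.9471]]), 't': array([-0.597 , -0.0689,  0.3917])}
```

View pics/w1.png

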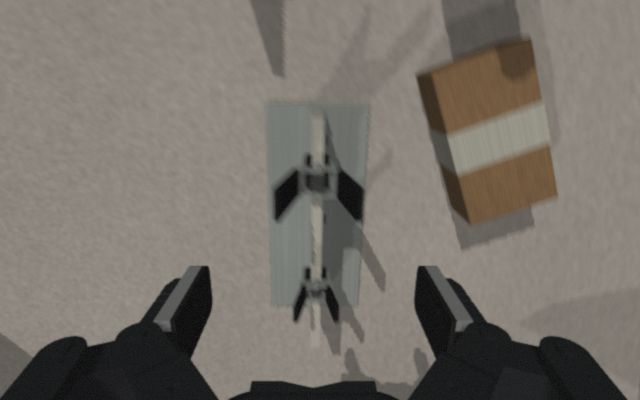

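The wrist view shows the larger clamp between (275,208) and (363,208), board and clamp axes upright in the image. The smaller clamp is at about (317,290), nearer the gripper body, about 95 mm off.

```bash
python3 - <<'E'
from h import *
for z in(.150,.157,.165): 
  a,b=[onz("wrist",p,z) for p in((275,208),(363,208))]; print(z,a,b,(a+b)/2,np.linalg.norm(a-b))
print("coil",onz("wrist",(318,180),.093)); print("small coil",onz("wrist",(317,287),.09))
a,b=[onz("wrist",p,.085) for p in((319,112),(316,345))];print("board",a,b,np.arctan2(*(a-b)[:2][[0,1]]))
print("foot",*[onz("wrist",p,.006) for p in((266,102),(370,104),(358,305),(272,305))])
E
```

```text
0.15 [ 0.5457 -0.1721  0.15  ] [ 0.6077 -0.1879  0.15  ] [ 0.5767 -0.18    0.15  ] 0.06399058986824605
0.157 [ 0.5471 -0.1697  0.157 ] [ 0.6073 -0.1851  0.157 ] [ 0.5772 -0.1774  0.157 ] 0.06214248788433046
0.165 [ 0.5487 -0.167   0.165 ] [ 0.6069 -0.1818  0.165 ] [ 0.5778 -0.1744  0.165 ] 0.06003037133128431
coil [ 0.5779 -0.1757  0.093 ]
small coil [ 0.5501 -0.2826  0.09  ]
board [ 0.5927 -0.1203  0.085 ] [ 0.5309 -0.355   0.085 ] 0.25752667310801397
foot [ 0.5407 -0.1046  0.006 ] [ 0.6461 -0.1336  0.006 ] [ 0.582  -0.3753  0.006 ] [ 0.4754 -0.348   0.006 ]
```

The wrist view disagrees with the top view by about 8 mm in y, so I'll remeasure the foot by colour mask in all the cameras.

```bash
python3 - <<'E'
from h import *
for n,f,roi in(("top","top0",(370,195,515,290)),("top","top0",(175,195,320,290)),("scene","scene0",(255,95,330,200)),("wrist","w1",(240,80,400,320))):
    im=cv2.GaussianBlur(cv2.imread(f"pics/{f}.png"),(3,3),0).astype(int); x0,y0,x1,y1=roi
    m=np.zeros(im.shape[:2],np.uint8); m[y0:y1,x0:x1]=((im[...,0]-im[...,2])>2)[y0:y1,x0:x1]
    m=cv2.morphologyEx(m,cv2.MORPH_OPEN,np.ones((3,3))); m=cv2.morphologyEx(m,cv2.MORPH_CLOSE,np.ones((9,9)))
    c=max(cv2.findContours(m,0,2)[0],key=cv2.contourArea)[:,0]
    w=np.array([onz(n,p,.006)[:2] for p in c],np.float32); r=cv2.minAreaRect(w)
    print(n,cv2.boundingRect(c),np.array(r[0]),np.array(r[1]),r[2])
# black handles in top & wrist & scene
for n,f,roi in(("top","top0",(402,200,450,250)),("wrist","w1",(260,150,375,235)),("scene","scene0",(285,115,330,165))):
    im=cv2.imread(f"pics/{f}.png").max(2); x0,y0,x1,y1=roi; m=(im<45).astype(np.uint8); q=np.zeros_like(m);q[y0:y1,x0:x1]=m[y0:y1,x0:x1]
    k,_,st,ce=cv2.connectedComponentsWithStats(q); print(n,[(st[i].tolist(),ce[i].round(1).tolist()) for i in range(1,k) if st[i,4]>25])
E
```

```text
Traceback (most recent call last):
ValueError: max() iterable argument is empty
```

```bash
python3 - <<'E'
from h import *
for n,f,roi in(("top","top0",(370,195,515,290)),("top","top0",(180,205,320,290)),("scene","scene0",(260,115,330,195)),("wrist","w1",(240,80,390,320))):
    im=cv2.GaussianBlur(cv2.imread(f"pics/{f}.png"),(3,3),0).astype(int); x0,y0,x1,y1=roi
    d=(im[...,0]-im[...,2])[y0:y1,x0:x1]; m=np.zeros(im.shape[:2],np.uint8)
    th=cv2.threshold((d-d.min()).astype(np.uint8),0,1,cv2.THRESH_OTSU); m[y0:y1,x0:x1]=th[1]
    m=cv2.morphologyEx(m,cv2.MORPH_OPEN,np.ones((3,3))); m=cv2.morphologyEx(m,cv2.MORPH_CLOSE,np.ones((9,9)))
    c=max(cv2.findContours(m,0,2)[0],key=cv2.contourArea)[:,0]
    w=np.array([onz(n,p,.006)[:2] for p in c],np.float32); r=cv2.minAreaRect(w)
    print(n,th[0]+d.min(),cv2.boundingRect(c),np.array(r[0]),np.array(r[1]),r[2])
for n,f,roi in(("top","top0",(402,200,450,250)),("wrist","w1",(260,150,375,235)),("scene","scene0",(285,115,330,165))):
    im=cv2.imread(f"pics/{f}.png").max(2); x0,y0,x1,y1=roi; m=(im<50).astype(np.uint8); q=np.zeros_like(m);q[y0:y1,x0:x1]=m[y0:y1,x0:x1]
    k,_,st,ce=cv2.connectedComponentsWithStats(q); print(n,[(st[i].tolist(),ce[i].round(1).tolist()) for i in range(1,k) if st[i,4]>25])
E
```

```text
top -12.0 (375, 202, 127, 80) [ 0.5634 -0.2313] [0.2538 0.119 ] 75.96251678466797
top -10.0 (184, 212, 125, 68) [0.5464 0.1757] [0.1328 0.2616] 3.7049059867858887
scene -4.0 (264, 115, 61, 78) [ 0.5467 -0.2405] [0.2888 0.1323] 75.61658477783203
wrist -8.0 (266, 104, 103, 216) [ 0.5575 -0.2511] [0.2721 0.1102] 74.98332214355469
top []
wrist [([275, 171, 24, 48, 624], [286.1, 193.2]), ([337, 170, 26, 50, 835], [349.8, 194.9]), ([322, 173, 6, 14, 64], [325.0, 180.4]), ([306, 175, 8, 14, 75], [308.9, 180.9])]
scene [([303, 124, 8, 24, 115], [306.3, 136.1]), ([285, 132, 8, 22, 59], [288.3, 143.7])]
```

```bash
python3 - <<'E'
from h import *
s=ctrl.read_state(); p=s["eef_pos"]; yaw=s["eef_rot"][2]
tx=np.array([np.cos(yaw),np.sin(yaw),0]); ty=np.array([np.sin(yaw),-np.cos(yaw),0])
for n in("wrist","top","scene"):
    print(n,[[proj(n,p+[0,0,dz]+ty*sy*.0425+tx*sx*.011).round(1).tolist() for sx in(-1,1)] for sy in(-1,1) for dz in(.013,)])
t=grab_frame("top"); sc=grab_frame("scene")
cv2.imwrite("pics/ts.png",np.vstack([cv2.resize(t[150:300,340:540],None,fx=3,fy=3,interpolation=cv2.INTER_CUBIC)[:300],cv2.resize(sc[50:200,220:380],None,fx=3.5,fy=3.5,interpolation=cv2.INTER_CUBIC)[:300,:].copy()[:, :600] if False else cv2.resize(sc[60:160,220:420],None,fx=3,fy=3,interpolation=cv2.INTER_CUBIC)]))
E
```

```text
wrist [[[214.2, 305.5], [209.4, 259.9]], [[412.8, 305.4], [417.7, 259.8]]]
top [[[439.5, 245.1], [425.7, 241.5]], [[451.1, 193.2], [437.5, 189.7]]]
scene [[[310.0, 85.2], [313.0, 91.3]], [[272.8, 92.8], [275.2, 99.1]]]
```

View pics/ts.png

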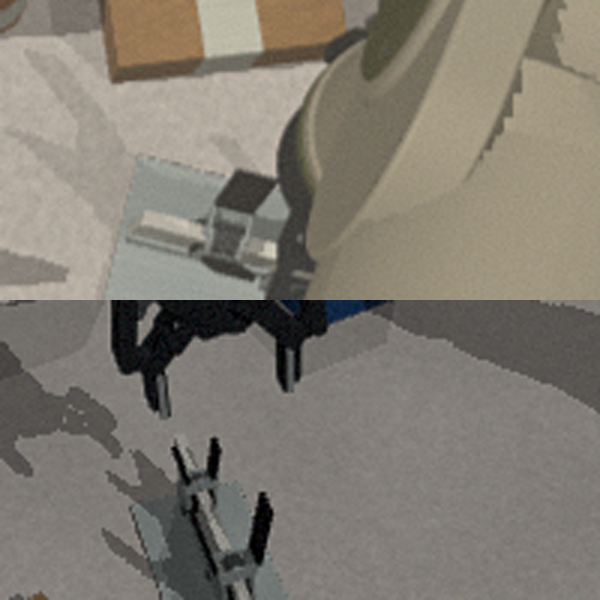

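The scene view shows the open fingers above and behind the clamp. In the wrist view the finger tips sit 7 px lower than projected, so that camera is biased about 7 mm in y. Corrected, it agrees with the top view, so I'm going down to take the handle ends.

Call:
{"fn": "step_arm", "kwargs": {
  "series": [
    [[0.1,-0.5,-2.3],-0.4],
    [[0,0,-2.3],0],
    [[0,0,-2.4],0],
    [[0,0,-2.4],0],
    [[0,0,-2.2],0]
  ]
}}

```text
clock: 2.75
eef_pos: [0.5755, -0.1637, 0.1342]
eef_rot: [-3.141, -0.001, 1.331]
force: [0.6, 0.1, -0.1]
grip_width: 0.0852
grip_force: 0.0
```

Call:
{"fn": "step_arm", "kwargs": {
  "series": [
    [[0,0,0],0],
    [[0,0,0],0],
    [[0,0,0],0],
    [[0,0,0],0],
    [[0,0,0],0]
  ],
  "grip": 0.72,
  "grip_force": 30
}}

```text
clock: 3.38
eef_pos: [0.5761, -0.1658, 0.1361]
eef_rot: [3.14, -0.0, 1.328]
force: [-0.4, 0.0, 5.7]
grip_width: 0.0617
grip_force: 7.8
```

```bash
python3 - <<'E'
from h import *
s=ctrl.read_state();print(s["clock"],s["eef_pos"],s["force"],s["torque"],s["grip_width"],s["grip_force"])
w=grab_frame("wrist"); sc=grab_frame("scene"); t=grab_frame("top")
r=lambda i,h:cv2.resize(i,(int(i.shape[1]*h/i.shape[0]),h),interpolation=cv2.INTER_CUBIC)
cv2.imwrite("pics/g1.png",np.hstack([r(w[140:400,180:460],400),r(sc[80:170,255:345],400)])[:,:800])
E
```

```text
3.375 [ 0.5761 -0.1658  0.1361] [-0.4413  0.0014  5.7365] [ 0.1812  0.1966 -0.0295] 0.06171464538845975 7.8199063846841455
```

View pics/g1.png

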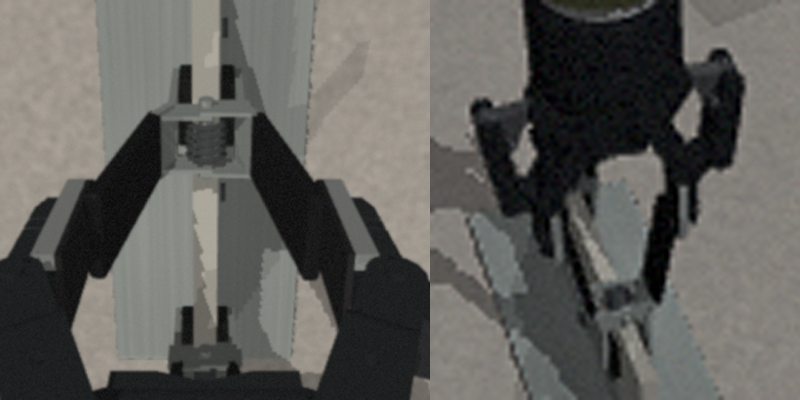

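The fingers straddle the handles evenly, width 62 mm and 8 N. The smaller clamp is clear. I'll squeeze right in.

Call:
{"fn": "step_arm", "kwargs": {
  "series": [
    [[0,0,0],0],
    [[0,0,0],0],
    [[0,0,0],0],
    [[0,0,0],0],
    [[0,0,0],0]
  ],
  "grip": 0.3,
  "grip_force": 30
}}

```text
clock: 4.15
eef_pos: [0.578, -0.1667, 0.139]
eef_rot: [3.135, -0.001, 1.328]
force: [-2.3, 0.4, 21.1]
grip_width: 0.0385
grip_force: 27.7
```

Call:
{"fn": "step_arm", "kwargs": {
  "series": [
    [[0,0,0],0],
    [[0,0,0.2],0],
    [[0,0,0.4],0],
    [[0,0,0.5],0],
    [[0,0,0.5],0]
  ]
}}

```text
clock: 4.78
eef_pos: [0.5753, -0.1657, 0.1511]
eef_rot: [-3.14, 0.0, 1.328]
force: [0.5, -0.3, -1.5]
grip_width: 0.0383
grip_force: 30.4
```

```bash
python3 - <<'E'
from h import *
s=ctrl.read_state();print(s["clock"],s["eef_pos"],s["force"],s["torque"],s["grip_width"],s["grip_force"])
w=grab_frame("wrist"); sc=grab_frame("scene"); t=grab_frame("top")
r=lambda i,h:cv2.resize(i,(int(i.shape[1]*h/i.shape[0]),h),interpolation=cv2.INTER_CUBIC)
cv2.imwrite("pics/g2.png",np.hstack([r(w[140:400,180:460],400),r(sc[80:170,255:345],400)])[:,:800])
E
```

```text
4.775 [ 0.5753 -0.1657  0.1511] [ 0.4909 -0.2593 -1.4822] [-0.0405  0.0251  0.0222] 0.038262894597949446 30.365501072374173
```

View pics/g2.png

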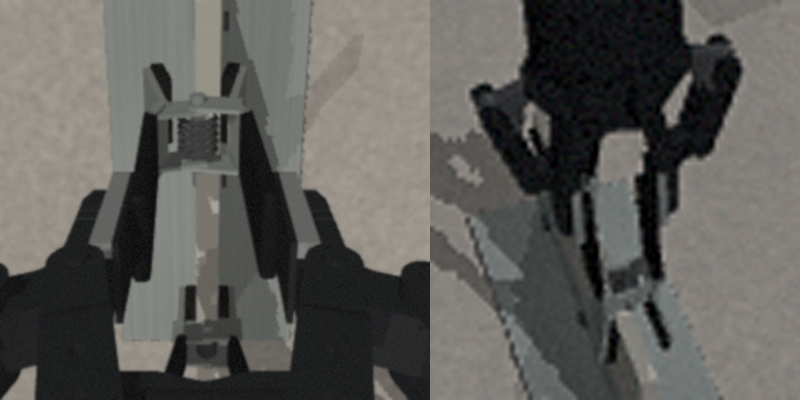

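The clamp is held squeezed at 38 mm, jaws open and carrying its weight of about 1.5 N. The tool only turns about z and the glass leans 0.4 rad, so I'll tilt the clamp in the grip. Easing the grip, I'll drag its far jaw against the top of the rack's board.

Call:
{"fn": "step_arm", "kwargs": {
  "series": [
    [[0,0,0.5],0],
    [[-0.8,0.2,0],0],
    [[-0.6,0.15,0],0],
    [[-0.5,0.12,0],0],
    [[-0.5,0.12,0],0]
  ],
  "grip_force": 20
}}

```text
clock: 5.55
eef_pos: [0.5568, -0.1609, 0.1588]
eef_rot: [3.128, 0.001, 1.329]
force: [21.4, -5.3, -1.8]
grip_width: 0.0378
grip_force: 49.9
```

Call:
{"fn": "step_arm", "kwargs": {
  "series": [
    [[-0.3,0.08,0],0],
    [[-0.3,0.08,0],0],
    [[-0.3,0.08,0],0],
    [[-0.3,0.08,0],0],
    [[-0.3,0.08,0],0]
  ]
}}

```text
clock: 6.18
eef_pos: [0.5438, -0.1575, 0.1601]
eef_rot: [3.124, 0.001, 1.329]
force: [23.1, -7.4, -2.3]
grip_width: 0.0384
grip_force: 64.7
```

```bash
python3 - <<'E'
from h import *
s=ctrl.read_state();print(s["clock"],s["eef_pos"],s["eef_rot"],s["force"],s["torque"],s["grip_width"],s["grip_force"])
w=grab_frame("wrist"); sc=grab_frame("scene"); t=grab_frame("top")
r=lambda i,h:cv2.resize(i,(int(i.shape[1]*h/i.shape[0]),h),interpolation=cv2.INTER_CUBIC)
cv2.imwrite("pics/g3.png",np.hstack([r(w[140:400,180:460],400),r(sc[80:170,255:345],400)])[:,:800])
E
```

```text
6.175 [ 0.5438 -0.1575  0.1601] [3.1235 0.0006 1.3291] [23.1018 -7.3736 -2.3481] [-1.7955 -7.0453 -0.0341] 0.038383155574849774 64.72851153463125
```

View pics/g3.png

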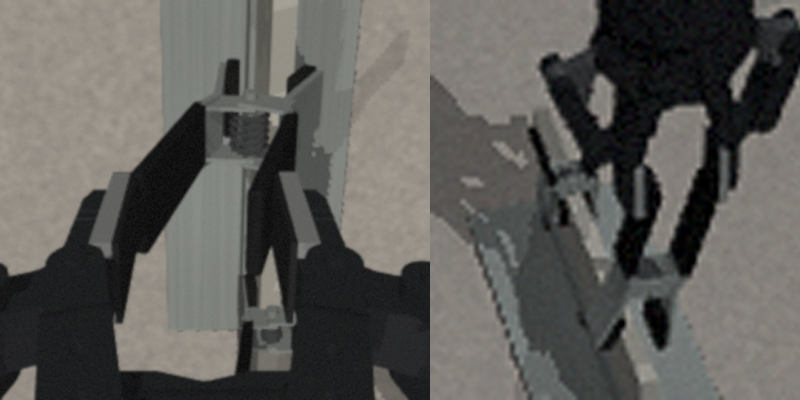

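The clamp is tilting about 0.25 rad in the grip, with the drag steady at about 24 N. Continuing the same way.

Call:
{"fn": "step_arm", "kwargs": {
  "series": [
    [[-0.3,0.08,0],0],
    [[-0.3,0.08,0],0],
    [[-0.3,0.08,0],0],
    [[-0.3,0.08,0],0],
    [[-0.3,0.08,0],0]
  ]
}}

```text
clock: 6.95
eef_pos: [0.5283, -0.1535, 0.1602]
eef_rot: [3.125, 0.0, 1.329]
force: [19.2, -4.0, 1.3]
grip_width: 0.0388
grip_force: 64.4
```

Call:
{"fn": "step_arm", "kwargs": {
  "series": [
    [[0.6,-0.15,0],0],
    [[0.6,-0.15,0.8],0],
    [[0,0,2],0],
    [[0,0,4],0],
    [[0,0,4],0]
  ]
}}

```text
clock: 7.58
eef_pos: [0.5326, -0.1547, 0.265]
eef_rot: [-3.139, 0.0, 1.328]
force: [0.2, -0.5, -2.6]
grip_width: 0.0383
grip_force: 54.6
```

```bash
python3 - <<'E'
from h import *
s=ctrl.read_state();print(s["clock"],s["eef_pos"],s["eef_rot"],s["force"],s["torque"],s["grip_width"],s["grip_force"])
w=grab_frame("wrist"); sc=grab_frame("scene"); t=grab_frame("top")
for n,i in zip("wst",(w,sc,t)): cv2.imwrite(f"pics/g4{n}.png",i)
r=lambda i,h:cv2.resize(i,(int(i.shape[1]*h/i.shape[0]),h),interpolation=cv2.INTER_CUBIC)
cv2.imwrite("pics/g4.png",np.hstack([r(w[140:400,180:460],400),r(sc[40:140,240:335],400)])[:,:800])
E
```

```text
7.575 [ 0.5326 -0.1547  0.265 ] [-3.139   0.0002  1.3279] [ 0.1816 -0.4983 -2.5788] [ 0.0028 -0.0505  0.0825] 0.038258469693597655 54.57504593767226
```

View pics/g4.png

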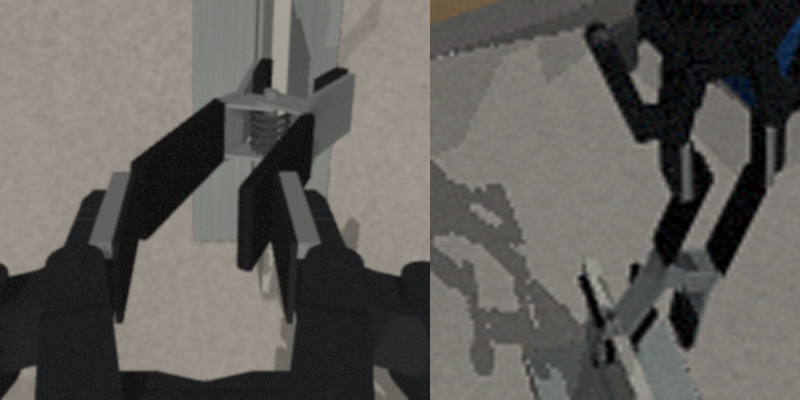

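The clamp is now held tilted with its top towards the robot. The wrist crop shows the left handle edge running from (222,98) to (132,165), the right from (313,115) to (240,190), and the pin at (268,92). I'll work out tilt and pin position in the hand's plane from these.

```bash
cat >> h.py <<'E'
def hand(s):
    y=s["eef_rot"][2]; return s["eef_pos"],np.array([np.cos(y),np.sin(y),0]),np.array([np.sin(y),-np.cos(y),0])
def inplane(n,uv,s,off):
    p,tx,ty=hand(s); c,d=ray(n,uv); X=c+d*((off-(c-p)@tx)/(d@tx)); return np.array([(X-p)@ty,X[2]-p[2]])*1000
E
python3 - <<'E'
from h import *
s=ctrl.read_state(); p,tx,ty=hand(s)
W=lambda x,y:(180+x/1.538,140+y/1.538); S=lambda x,y:(240+(x-430.8)/4,40+y/4)
for dz in(0,.004,.008): print("pred tips",[proj("wrist",p+[0,0,dz]+ty*sy*.019+tx*.011).round(1).tolist() for sy in(-1,1)],"seen",W(130,172),W(281,172))
for dv in(0,-4,-7):
  for off in(.009,.013,.017):
    f=lambda x,y:inplane("wrist",(W(x,y)[0],W(x,y)[1]+dv),s,off)
    L0,L1,R0,pin=f(222,98),f(132,165),f(313,115),f(268,92)
    d=L1-L0; print(dv,off,"L",L0,L1,"ang",np.arctan2(-d[0],d[1]),"len",np.hypot(*d),"R0",R0,"pin",pin)
print("scene pin",[inplane("scene",S(690,268),s,o) for o in(-.01,0,.01)])
print("scene tips",[(W2:=inplane("scene",S(x,y),s,o)) for (x,y) in((687,198),(770,185)) for o in(0,)], "pred", [proj("scene",p+ty*sy*.019+tx*.011).tolist() for sy in(-1,1)],S(687,198),S(770,185))
E
```

```text
pred tips [[270.5, 245.3], [356.4, 245.2]] seen (264.5253576072822, 251.8335500650195) (362.704811443433, 251.8335500650195)
pred tips [[269.5, 249.5], [357.5, 249.3]] seen (264.5253576072822, 251.8335500650195) (362.704811443433, 251.8335500650195)
pred tips [[268.5, 253.9], [358.7, 253.7]] seen (264.5253576072822, 251.8335500650195) (362.704811443433, 251.8335500650195)
0 0.009 L [  6.8563 -59.4701] [-21.4233  -2.081 ] ang 0.4578455000736667 len 63.97846303306907 R0 [ 39.051  -41.3251] pin [ 25.6802 -66.4987]
0 0.013 L [  6.4395 -48.4277] [-20.2942   5.8242] ang 0.4578455000736662 len 60.48111093741406 R0 [ 36.8743 -31.2747] pin [ 24.2344 -55.0721]
0 0.017 L [  6.0227 -37.3854] [-19.1651  13.7294] ang 0.4578455000736678 len 56.98375884175902 R0 [ 34.6976 -21.2242] pin [ 22.7886 -43.6455]
-4 0.009 L [  7.1055 -66.7716] [-21.9129  -6.1193] ang 0.44625121795280553 len 67.23669320718155 R0 [ 40.2317 -47.4925] pin [ 26.5632 -74.2698]
-4 0.013 L [  6.6751 -55.3301] [-20.7571   2.0066] ang 0.44625121795280576 len 63.561231516713804 R0 [ 37.9904 -37.1049] pin [ 25.0691 -62.4184]
-4 0.017 L [  6.2447 -43.8886] [-19.6012  10.1326] ang 0.4462512179528074 len 59.8857698262461 R0 [ 35.7492 -26.7173] pin [ 23.575 -50.567]
-7 0.009 L [  7.3033 -72.564 ] [-22.2958  -9.2768] ang 0.43747085347747167 len 69.86684046666916 R0 [ 41.164  -52.3627] pin [ 27.2649 -80.4458]
-7 0.013 L [  6.862  -60.8058] [-21.119   -0.9782] ang 0.4374708534774718 len 66.04760303365045 R0 [ 38.8717 -41.7089] pin [ 25.7325 -68.2568]
-7 0.017 L [  6.4208 -49.0477] [-19.9422   7.3204] ang 0.4374708534774715 len 62.228365600631776 R0 [ 36.5795 -31.055 ] pin [ 24.2001 -56.0678]
scene pin [array([ 15.8491, -56.8549]), array([ 18.611, -48.003]), array([ 21.373 , -39.1511])]
scene tips [array([18.7777,  0.9191]), array([-29.0407,  -2.016 ])] pred [[322.0684102502379, 89.442086832684], [305.43651975586226, 92.95498520321235]] (304.05, 89.5) (324.8, 86.25)
```

Tilt is about 0.44 rad against a glass lean of 0.40, and the pin lies about 24 mm forward of and 48 mm below the TCP. I'll cross-check with dark blobs (handles and jaw pads) in the scene image.

```bash
python3 - <<'E'
from h import *
s=ctrl.read_state()
im=cv2.imread("pics/g4s.png"); v=im.max(2)
for th in(40,55):
    m=(v<th).astype(np.uint8); q=np.zeros_like(m); q[84:132,280:330]=m[84:132,280:330]
    for c in cv2.findContours(q,0,2)[0]:
        if cv2.contourArea(c)>8:
            r=cv2.minAreaRect(c); b=cv2.boxPoints(r); print(th,cv2.boundingRect(c),"box",b.round(1).tolist())
# predicted projections for model: tilt th, pin at (X,Z), offset wo
p,tx,ty=hand(s)
def model(X,Z,t,wo):
    R=lambda x,y,z:p+ty*(X+x*np.cos(t)-z*np.sin(t))/1e3+tx*(wo+y)/1e3+np.array([0,0,1])*(Z+x*np.sin(t)+z*np.cos(t))/1e3
    k=dict(pinF=R(0,13,0),pin=R(0,0,0),hLe=R(-19.5,13,64),hRe=R(19.5,13,64),hL0=R(-19.5,13,10),jR=R(14,13,-46),jL=R(-14,13,-46),jR24=R(9.7,13,-24))
    return {a:(proj("scene",b).round(1).tolist(),proj("wrist",b).round(1).tolist()) for a,b in k.items()}
print(model(24,-48,.43,3))
E
```

```text
40 (290, 117, 7, 9) box [[289.3999938964844, 124.5], [295.0, 117.0], [296.3999938964844, 118.0999984741211], [290.79998779296875, 125.5999984741211]]
40 (300, 113, 7, 14) box [[300.0, 113.0], [306.0, 113.0], [306.0, 126.0], [300.0, 126.0]]
40 (309, 84, 15, 25) box [[307.0, 105.19999694824219], [318.1000061035156, 81.69999694824219], [324.5, 84.69999694824219], [313.5, 108.19999694824219]]
40 (296, 84, 14, 23) box [[294.3999938964844, 105.19999694824219], [299.3999938964844, 82.0], [309.3999938964844, 84.0999984741211], [304.3999938964844, 107.4000015258789]]
55 (280, 124, 7, 8) box [[280.0, 124.0], [286.0, 124.0], [286.0, 131.0], [280.0, 131.0]]
55 (290, 117, 7, 11) box [[288.79998779296875, 125.5999984741211], [294.3999938964844, 116.5999984741211], [296.6000061035156, 118.0], [291.0, 127.0]]
55 (300, 112, 7, 15) box [[300.0, 126.0], [300.0, 112.0], [306.0, 112.0], [306.0, 126.0]]
55 (280, 112, 6, 11) box [[276.1000061035156, 115.30000305175781], [280.0, 112.0], [285.70001220703125, 118.9000015258789], [281.79998779296875, 122.19999694824219]]
55 (309, 84, 15, 25) box [[306.6000061035156, 104.80000305175781], [318.20001220703125, 81.5999984741211], [324.6000061035156, 84.80000305175781], [313.0, 108.0]]
55 (296, 84, 15, 24) box [[294.70001220703125, 105.4000015258789], [298.8999938964844, 82.0], [310.20001220703125, 84.0], [305.8999938964844, 107.4000015258789]]
{'pinF': ([304.6, 112.0], [355.5, 198.9]), 'pin': ([302.9, 108.3], [354.6, 220.2]), 'hLe': ([323.4, 89.9], [266.3, 237.0]), 'hRe': ([307.7, 87.0], [352.4, 254.8]), 'hL0': ([313.8, 109.6], [316.8, 199.6]), 'jR': ([291.9, 126.9], [397.3, 181.0]), 'jL': ([302.6, 128.2], [356.7, 176.4]), 'jR24': ([296.9, 119.7], [382.8, 189.4])}
```

Model and pictures agree within about 2 px: pin at (+24, -46) mm from the TCP and tilt about 0.43. I'm carrying it to a point above the glass edge along the lean.

Call:
{"fn": "step_arm", "kwargs": {
  "series": [
    [[-0.42,3.2,0],1.7],
    [[-0.42,3.2,0],1.7],
    [[-0.42,3.2,0],1.7],
    [[-0.42,3.2,0],1.7],
    [[-0.42,3.2,0],1.7]
  ]
}}

```text
clock: 8.35
eef_pos: [0.5113, 0.0062, 0.2628]
eef_rot: [-3.138, 0.001, 1.478]
force: [0.6, 1.0, -1.1]
grip_width: 0.0385
grip_force: 54.5
```

Call:
{"fn": "step_arm", "kwargs": {
  "series": [
    [[-0.42,3.2,0],1.7],
    [[-0.42,3.2,0],1.7],
    [[-0.42,3.2,0],1.7],
    [[-0.42,3.2,0],1.7],
    [[-0.42,3.1,0],1.6]
  ]
}}

```text
clock: 8.98
eef_pos: [0.4912, 0.1661, 0.264]
eef_rot: [-3.141, 0.0, 1.625]
force: [0.3, -0.0, -0.8]
grip_width: 0.0382
grip_force: 54.5
```

Call:
{"fn": "step_arm", "kwargs": {
  "series": [
    [[0,0,-1.5],0],
    [[0,0,-1.5],0],
    [[0,0,-0.9],0],
    [[0,0,0],0],
    [[0,0,0],0]
  ]
}}

```text
clock: 9.6
eef_pos: [0.492, 0.1638, 0.2257]
eef_rot: [3.141, -0.0, 1.622]
force: [0.4, -0.0, 0.1]
grip_width: 0.0383
grip_force: 54.5
```

```bash
python3 - <<'E'
from h import *
s=ctrl.read_state();print(s["clock"],s["eef_pos"],s["eef_rot"],s["force"],s["torque"],s["grip_width"],s["grip_force"])
p,tx,ty=hand(s); X,Z,t,wo=24,-46,.43,3
R=lambda x,y,z:p+ty*(X+x*np.cos(t)-z*np.sin(t))/1e3+tx*(wo+y)/1e3+np.array([0,0,1])*(Z+x*np.sin(t)+z*np.cos(t))/1e3
k=dict(pin=R(0,0,0),hLe=R(-19.5,13,64),hRe=R(19.5,13,64),padR=R(14,15,-46),padR24=R(9.7,15,-24),padL=R(-14,15,-46),padL24=R(-9.7,15,-24),jaw_mid=R(0,0,-46))
for n in("scene","wrist","top"): 
    im=grab_frame(n); cv2.imwrite(f"pics/h1{n}.png",im); 
    print(n,{a:proj(n,b).round(1).tolist() for a,b in k.items()},"edge",[proj(n,np.array([.5366,.1695,.128])+y*np.array([-.0486,.9988,0])).round(1).tolist() for y in(-.1,0,.1)])
    if n=="top": continue
    v=im.max(2); c0=proj(n,k["pin"]).astype(int); r=60 if n=="scene" else 90
    q=np.zeros_like(v); a,b=max(c0[1]-r,0),max(c0[0]-r,0); q[a:a+2*r,b:b+2*r]=(v<40)[a:a+2*r,b:b+2*r]
    for c in cv2.findContours(q,0,2)[0]:
        if cv2.contourArea(c)>12: print(n,cv2.boundingRect(c),cv2.boxPoints(cv2.minAreaRect(c)).round(0).tolist())
E
```

```text
9.6 [0.492  0.1638 0.2257] [ 3.141  -0.0003  1.6223] [ 0.3534 -0.0021  0.1199] [0.0686 0.0348 0.008 ] 0.038291407165900675 54.531199503690004
scene {'pin': [406.6, 209.8], 'hLe': [433.6, 188.3], 'hRe': [421.7, 191.7], 'padR': [396.6, 232.7], 'padR24': [403.0, 224.6], 'padL': [405.0, 229.5], 'padL24': [408.9, 222.5], 'jaw_mid': [395.9, 225.9]} edge [[364.1, 196.9], [394.6, 229.0], [429.1, 265.2]]
scene (395, 219, 15, 14) [[394.0, 231.0], [407.0, 218.0], [411.0, 223.0], [399.0, 236.0]]
scene (399, 149, 62, 65) [[379.0, 194.0], [428.0, 126.0], [461.0, 149.0], [412.0, 217.0]]
wrist {'pin': [355.1, 222.0], 'hLe': [265.9, 239.5], 'hRe': [352.8, 257.9], 'padR': [398.4, 179.4], 'padR24': [383.8, 187.7], 'padL': [357.5, 174.7], 'padL24': [353.2, 183.9], 'jaw_mid': [376.2, 198.2]} edge [[368.7, 311.8], [376.2, 193.1], [385.8, 39.9]]
wrist (335, 214, 81, 97) [[335.0, 310.0], [335.0, 214.0], [415.0, 214.0], [415.0, 310.0]]
wrist (265, 205, 61, 106) [[234.0, 283.0], [311.0, 195.0], [343.0, 223.0], [266.0, 310.0]]
wrist (385, 184, 21, 15) [[382.0, 193.0], [402.0, 182.0], [405.0, 187.0], [385.0, 198.0]]
wrist (345, 179, 12, 22) [[345.0, 179.0], [356.0, 179.0], [356.0, 200.0], [345.0, 200.0]]
top {'pin': [232.9, 255.2], 'hLe': [219.0, 281.5], 'hRe': [216.7, 258.9], 'padR': [228.4, 239.0], 'padR24': [226.3, 245.4], 'padL': [229.7, 253.4], 'padL24': [227.3, 255.6], 'jaw_mid': [237.2, 245.9]} edge [[291.9, 243.4], [238.0, 245.4], [184.1, 247.4]]
```

Jaw pads show where predicted in both views. I'll check the glass edge itself in the wrist picture through its green plate edge.

```bash
python3 - <<'E'
from h import *
s=ctrl.read_state()
for n in("wrist","top"):
    im=cv2.imread(f"pics/h1{n}.png").astype(int); g=cv2.blur((im[...,1]-(im[...,0]+im[...,2])/2).astype(np.float32),(3,3))
    E=lambda y,o,u=0:proj(n,np.array([.5366,.1695,.128])+y*np.array([-.0486,.9988,0])+o*np.array([.92,.045,.39]))
    for y in(-.08,-.05,.03,.05,.07,.09):
        a,b=E(y,-.0035),E(y,.0)
        if not(0<=a[1]<400 and 0<=a[0]<640): continue
        if n=="wrist": w=g[int(a[1]),int(a[0])-25:int(a[0])+25]; i=w.argmax(); print(n,y,"pred green col",a.round(1),"seen",int(a[0])-25+i,w[i],"bg",np.median(w))
        else: w=g[int(a[1])-10:int(a[1])+10,int(a[0])]; i=w.argmax(); print(n,y,"pred row",a.round(1),"seen",int(a[1])-10+i,w[i],np.median(w))
E
```

```text
wrist -0.08 pred green col [365.7 289.4] seen 378 2.9444444 bg 0.1388889
wrist -0.05 pred green col [367.7 255.2] seen 391 4.4444447 bg 1.3611112
wrist 0.03 pred green col [373.9 151.1] seen 374 34.88889 bg 4.8055553
wrist 0.05 pred green col [375.6 121.5] seen 375 34.5 bg 5.0
wrist 0.07 pred green col [377.4  90.3] seen 377 34.833332 bg 3.9722223
wrist 0.09 pred green col [379.4  57.4] seen 378 34.72222 bg 3.8888888
top -0.08 pred row [281.2 245.6] seen 245 21.11111 5.1666665
top -0.05 pred row [265.  246.2] seen 246 20.277779 4.9444447
top 0.03 pred row [222.  247.8] seen 253 4.7222223 3.1111112
top 0.05 pred row [211.2 248.2] seen 257 6.6666665 5.6944447
top 0.07 pred row [200.4 248.6] seen 256 6.4444447 5.5
top 0.09 pred row [189.7 249. ] seen 252 4.8333335 4.0277777
```

The edge is within 1 px of prediction everywhere. I'm inserting along the lean.

Call:
{"fn": "step_arm", "kwargs": {
  "series": [
    [[0.23,0.01,-0.55],0],
    [[0.23,0.01,-0.55],0],
    [[0.23,0.01,-0.55],0],
    [[0.23,0.01,-0.55],0],
    [[0.23,0.01,-0.55],0]
  ]
}}

```text
clock: 10.38
eef_pos: [0.5033, 0.1646, 0.1973]
eef_rot: [-3.141, 0.0, 1.623]
force: [0.4, 0.4, -1.5]
grip_width: 0.038
grip_force: 54.5
```

Call:
{"fn": "step_arm", "kwargs": {
  "series": [
    [[0.1,0,-0.23],0],
    [[0.1,0.01,-0.23],0],
    [[0.1,0,-0.23],0],
    [[0,0,0],0],
    [[0,0,0],0]
  ]
}}

```text
clock: 11.0
eef_pos: [0.5062, 0.1648, 0.191]
eef_rot: [3.142, -0.0, 1.623]
force: [-0.6, 0.7, -1.3]
grip_width: 0.0379
grip_force: 54.5
```

```bash
cat > chk.py <<'E'
from h import *
import sys
s=ctrl.read_state();print(s["clock"],s["eef_pos"],s["force"],s["torque"],s["grip_width"],s["grip_force"])
E0=np.array([.5366,.1695,.128]); q=s["eef_pos"]-E0; c,w=np.cos(.05),np.sin(.05)
print("TCP rel edge: along x, y, z mm",1e3*(q[0]*c+q[1]*w),1e3*(q[1]*c-q[0]*w),1e3*q[2])
im=grab_frame("wrist"); cv2.imwrite(f"pics/{sys.argv[1]}w.png",im); cv2.imwrite(f"pics/{sys.argv[1]}s.png",grab_frame("scene"))
g=cv2.blur((im.astype(int)@np.array([-.5,1,-.5])).astype(np.float32),(3,3))
for y in(.05,.07,.09):
    p=proj("wrist",E0+y*np.array([-.0486,.9988,0])-.0035*np.array([.92,.045,.39])); r,k=int(p[1]),int(p[0])
    if 0<=r<400: w=g[r,k-30:k+30]; print("green",y,p.round(1),k-30+w.argmax(),w.max())
E
python3 chk.py i1
```

```text
11.0 [0.5062 0.1648 0.191 ] [-0.5941  0.6536 -1.3202] [ 0.0229  0.0385 -0.0081] 0.037870284748530395 54.52674209140241
TCP rel edge: along x, y, z mm -30.606496031021965 -3.1951369240542085 63.008427195414164
green 0.05 [361.2 128.8] 361 36.055557
green 0.07 [362.9  92.7] 362 36.055557
green 0.09 [364.7  54.2] 363 35.5
```

No contact yet, with about 10 mm left. Now gently.

Call:
{"fn": "step_arm", "kwargs": {
  "series": [
    [[0.08,0,-0.18],0],
    [[0.08,0,-0.18],0],
    [[0.08,0,-0.18],0],
    [[0,0,0],0],
    [[0,0,0],0]
  ]
}}

```text
clock: 11.72
eef_pos: [0.5084, 0.1649, 0.1859]
eef_rot: [-3.141, -0.001, 1.623]
force: [-2.9, -0.7, 5.9]
grip_width: 0.0382
grip_force: 56.4
```

Call:
{"fn": "step_arm", "kwargs": {
  "series": [
    [[0.04,0,-0.09],0],
    [[0.04,0,-0.09],0],
    [[0,0,0],0],
    [[0,0,0],0],
    [[0,0,0],0]
  ]
}}

```text
clock: 12.35
eef_pos: [0.5094, 0.1653, 0.186]
eef_rot: [3.141, -0.002, 1.624]
force: [-10.2, -0.4, 19.4]
grip_width: 0.0383
grip_force: 60.0
```

It has bottomed: about 22 N along the lean, and the estimated pin depth agrees. I'll let the spring close in stages, holding a light push and watching the force, because the pads swing back as they open.

Call:
{"fn": "step_arm", "kwargs": {
  "series": [
    [[0,0,0],0],
    [[0,0,0],0],
    [[0,0,0],0],
    [[0,0,0],0],
    [[0,0,0],0]
  ],
  "grip": 0.5
}}

```text
clock: 12.98
eef_pos: [0.5095, 0.1652, 0.1852]
eef_rot: [3.141, -0.002, 1.623]
force: [-7.7, -0.7, 13.9]
grip_width: 0.043
grip_force: 16.5
```

```bash
python3 chk.py j1
```

```text
12.975 [0.5095 0.1652 0.1852] [-7.7015 -0.6829 13.912 ] [-0.1905  1.5187 -0.0273] 0.04295336807120665 16.461619661422446
TCP rel edge: along x, y, z mm -27.30435964637741 -2.972445578614752 57.23332495893219
green 0.05 [356.6 130.9] 356 35.61111
green 0.07 [358.2  93.8] 357 36.61111
green 0.09 [359.9  54.2] 359 35.38889
```

Call:
{"fn": "step_arm", "kwargs": {
  "series": [
    [[0.02,0,-0.05],0],
    [[0.02,0,-0.05],0],
    [[0,0,0],0],
    [[0,0,0],0],
    [[0,0,0],0]
  ],
  "grip": 0.56
}}

```text
clock: 13.7
eef_pos: [0.5105, 0.1652, 0.184]
eef_rot: [3.14, -0.001, 1.623]
force: [-3.2, -0.4, 11.1]
grip_width: 0.0474
grip_force: 13.0
```

Call:
{"fn": "step_arm", "kwargs": {
  "series": [
    [[0.02,0,-0.05],0],
    [[0.02,0,-0.05],0],
    [[0,0,0],0],
    [[0,0,0],0],
    [[0,0,0],0]
  ],
  "grip": 0.62
}}

```text
clock: 14.32
eef_pos: [0.5103, 0.1647, 0.1816]
eef_rot: [3.141, -0.0, 1.623]
force: [2.6, 0.4, 1.3]
grip_width: 0.0533
grip_force: 1.2
```

The handle force has dropped to about 1 N, so the jaws now grip the glass. I'm opening fully, then checking before backing off.

Call:
{"fn": "step_arm", "kwargs": {
  "series": [
    [[0,0,0],0],
    [[0,0,0],0],
    [[0,0,0],0],
    [[0,0,0],0],
    [[0,0,0],0]
  ],
  "grip": 0.72
}}

```text
clock: 14.95
eef_pos: [0.5101, 0.1647, 0.1817]
eef_rot: [-3.141, -0.0, 1.623]
force: [-0.4, 0.9, 0.1]
grip_width: 0.0618
grip_force: 0.0
```

```bash
python3 chk.py k1; python3 - <<'E'
from h import *
s=ctrl.read_state(); E0=np.array([.5366,.1695,.128]); ux=np.array([.9988,.05,0]); yy=np.array([-.05,.9988,0]); zz=np.array([0,0,1.])
def model(sh,t=.4,h=.185,wo=0):
    R=lambda x,y,z:E0+ux*((-8-sh)*np.sin(.4)+x*np.cos(t)-z*np.sin(t))/1e3*1+yy*(wo+y)/1e3+zz*((8+sh)*np.cos(.4)+x*np.sin(t)+z*np.cos(t))/1e3
    return dict(hLe=R(-32,13,64),hLe_=R(-32,-13,64),hRe=R(32,13,64),hRe_=R(32,-13,64),padR=R(6,15,-46),padR_=R(6,-15,-46),padR24=R(6,15,-24),pin=R(0,0,0))
for sh in(0,6):
    print(sh,{a:(proj("scene",b).round(1).tolist(),proj("wrist",b).round(1).tolist()) for a,b in model(sh).items()})
for n,roi in(("k1s",(370,170,460,260)),("k1w",(240,130,420,330))):
    v=cv2.imread(f"pics/{n}.png").max(2); x0,y0,x1,y1=roi; q=np.zeros_like(v); q[y0:y1,x0:x1]=(v<40)[y0:y1,x0:x1]
    for c in cv2.findContours(q,0,2)[0]:
        if cv2.contourArea(c)>12: print(n,cv2.boundingRect(c),cv2.boxPoints(cv2.minAreaRect(c)).round(0).tolist())
E
```

```text
14.95 [0.5101 0.1647 0.1817] [-0.4232  0.8926  0.1346] [ 0.039   0.0366 -0.0457] 0.06180414216733801 0.0
TCP rel edge: along x, y, z mm -26.679164123944556 -3.4361807375583266 53.67109038482351
green 0.05 [356.3 130.8] 352 35.22222
green 0.07 [357.9  93. ] 353 35.833332
green 0.09 [359.6  52.6] 354 35.555557
0 {'hLe': ([425.2, 205.0], [243.2, 234.3]), 'hLe_': ([416.1, 196.4], [246.6, 285.8]), 'hRe': ([405.3, 212.1], [389.6, 262.9]), 'hRe_': ([396.0, 202.8], [384.9, 321.3]), 'padR': ([389.6, 247.0], [383.9, 176.8]), 'padR_': ([380.3, 236.8], [381.1, 218.6]), 'padR24': ([394.3, 240.1], [376.2, 185.7]), 'pin': ([396.4, 226.4], [354.5, 220.9])}
6 {'hLe': ([426.7, 202.9], [235.2, 239.8]), 'hLe_': ([417.5, 194.2], [239.2, 292.7]), 'hRe': ([406.7, 209.8], [386.2, 270.6]), 'hRe_': ([397.4, 200.6], [381.5, 330.8]), 'padR': ([390.9, 245.2], [382.0, 179.1]), 'padR_': ([381.5, 235.0], [379.1, 221.7]), 'padR24': ([395.5, 238.2], [373.9, 188.5]), 'pin': ([397.7, 224.4], [351.4, 224.7])}
k1s (386, 170, 62, 60) [[369.0, 210.0], [415.0, 147.0], [448.0, 171.0], [403.0, 234.0]]
k1w (411, 269, 9, 18) [[411.0, 270.0], [416.0, 267.0], [424.0, 283.0], [419.0, 286.0]]
k1w (383, 257, 37, 73) [[371.0, 262.0], [399.0, 253.0], [424.0, 327.0], [396.0, 337.0]]
k1w (358, 215, 26, 109) [[348.0, 320.0], [371.0, 213.0], [390.0, 217.0], [367.0, 324.0]]
k1w (240, 205, 80, 101) [[208.0, 264.0], [305.0, 190.0], [336.0, 230.0], [240.0, 305.0]]
k1w (375, 184, 17, 18) [[371.0, 196.0], [387.0, 180.0], [391.0, 185.0], [375.0, 201.0]]
```

The glass top seems to have shifted about 2.5 mm back as the fingers opened. I'll open fully, back off upward, and take a stand-off measurement.

Call:
{"fn": "step_arm", "kwargs": {
  "series": [
    [[0,0,0],0],
    [[0,0,0],0],
    [[0,0,0.3],0],
    [[0,0,1.0],0],
    [[0,0,1.5],0]
  ],
  "grip": 1
}}

```text
clock: 15.68
eef_pos: [0.5101, 0.1647, 0.2105]
eef_rot: [-3.141, 0.0, 1.623]
force: [0.2, -0.7, 0.4]
grip_width: 0.0852
grip_force: 0.0
```

Call:
{"fn": "step_arm", "kwargs": {
  "series": [
    [[0.5,-1.5,2.5],0],
    [[0.5,-1.5,2.0],0],
    [[0.5,-1.5,1.5],0],
    [[0,0,0],0],
    [[0,0,0],0]
  ]
}}

```text
clock: 16.3
eef_pos: [0.5247, 0.1203, 0.269]
eef_rot: [-3.14, -0.0, 1.624]
force: [-0.3, 0.3, -0.7]
grip_width: 0.0856
grip_force: 0.0
```

```bash
python3 chk.py l1; python3 - <<'E'
from h import *
t=grab_frame("top"); cv2.imwrite("pics/l1t.png",t)
E0=np.array([.5366,.1695,.128]); ux=np.array([.9988,.05,0]); yy=np.array([-.05,.9988,0]); zz=np.array([0,0,1.])
def model(sh,t=.4):
    R=lambda x,y,z:E0+ux*((-8-sh)*np.sin(.4)+x*np.cos(t)-z*np.sin(t))/1e3+yy*y/1e3+zz*((8+sh)*np.cos(.4)+x*np.sin(t)+z*np.cos(t))/1e3
    return dict(hLe=R(-32,13,64),hLe_=R(-32,-13,64),hRe=R(32,13,64),hRe_=R(32,-13,64),padR=R(6,15,-46),padR_=R(6,-15,-46),padR24=R(6,15,-24),pin=R(0,0,0))
for sh in(0,6):
    print(sh,{a:(proj("scene",b).round().tolist(),proj("wrist",b).round().tolist()) for a,b in model(sh).items()})
for n,roi in(("l1s",(360,170,460,270)),("l1w",(200,80,460,290))):
    v=cv2.imread(f"pics/{n}.png").max(2); x0,y0,x1,y1=roi; q=np.zeros_like(v); q[y0:y1,x0:x1]=(v<45)[y0:y1,x0:x1]
    for c in cv2.findContours(q,0,2)[0]:
        if cv2.contourArea(c)>12: print(n,cv2.boundingRect(c),cv2.boxPoints(cv2.minAreaRect(c)).round(0).tolist())
g0,g1=[cv2.blur((cv2.imread(f"pics/{f}.png").astype(int)@np.array([-.5,1,-.5])).astype(np.float32),(3,3)) for f in("top0","l1t")]
for c in(190,200,210,270,280,288): print(c,[ (235+g[235:262,c].argmax(),round(float(g[235:262,c].max()),1)) for g in(g0,g1)])
E
```

```text
16.3 [0.5247 0.1203 0.269 ] [-0.3414  0.2971 -0.743 ] [-0.0266  0.0576  0.0277] 0.08556711585287825 0.0
TCP rel edge: along x, y, z mm -14.32383312027438 -48.51451309574375 141.0029614845078
green 0.05 [329.3  52.6] 326 30.11111
green 0.07 [329.8  22.9] 326 28.944445
0 {'hLe': ([425.0, 205.0], [245.0, 110.0]), 'hLe_': ([416.0, 196.0], [248.0, 151.0]), 'hRe': ([405.0, 212.0], [342.0, 115.0]), 'hRe_': ([396.0, 203.0], [341.0, 160.0]), 'padR': ([390.0, 247.0], [354.0, 99.0]), 'padR_': ([380.0, 237.0], [353.0, 134.0]), 'padR24': ([394.0, 240.0], [346.0, 100.0]), 'pin': ([396.0, 226.0], [329.0, 122.0])}
6 {'hLe': ([427.0, 203.0], [240.0, 111.0]), 'hLe_': ([417.0, 194.0], [242.0, 153.0]), 'hRe': ([407.0, 210.0], [339.0, 116.0]), 'hRe_': ([397.0, 201.0], [338.0, 162.0]), 'padR': ([391.0, 245.0], [352.0, 99.0]), 'padR_': ([381.0, 235.0], [351.0, 135.0]), 'padR24': ([396.0, 238.0], [344.0, 101.0]), 'pin': ([398.0, 224.0], [326.0, 123.0])}
l1s (389, 197, 36, 34) [[384.0, 220.0], [408.0, 190.0], [425.0, 204.0], [401.0, 234.0]]
l1s (373, 170, 8, 5) [[373.0, 170.0], [380.0, 170.0], [380.0, 174.0], [373.0, 174.0]]
l1w (448, 279, 12, 11) [[445.0, 283.0], [449.0, 278.0], [461.0, 286.0], [457.0, 291.0]]
l1w (416, 267, 22, 23) [[416.0, 267.0], [437.0, 267.0], [437.0, 289.0], [416.0, 289.0]]
l1w (200, 267, 11, 23) [[200.0, 267.0], [210.0, 267.0], [210.0, 289.0], [200.0, 289.0]]
l1w (322, 112, 27, 52) [[322.0, 112.0], [348.0, 112.0], [348.0, 163.0], [322.0, 163.0]]
l1w (243, 111, 60, 44) [[241.0, 117.0], [301.0, 110.0], [305.0, 147.0], [245.0, 155.0]]
l1w (346, 104, 14, 4) [[346.0, 105.0], [359.0, 103.0], [359.0, 105.0], [346.0, 107.0]]
190 [(np.int64(249), 18.6), (np.int64(249), 5.9)]
200 [(np.int64(249), 20.6), (np.int64(257), 6.2)]
210 [(np.int64(248), 18.1), (np.int64(241), 5.8)]
270 [(np.int64(246), 18.9), (np.int64(247), 19.2)]
280 [(np.int64(245), 20.0), (np.int64(246), 19.3)]
288 [(np.int64(245), 17.6), (np.int64(246), 19.9)]
```

Clamp blobs match the "home" model, e.g. left handle end at wrist columns 243 to 303 against 245 predicted. The glass edge moved about 2 mm towards the robot, though. I'll use subpixel shifts in three cameras to separate lift from lean.

```bash
cat > gl.py <<'E'
from h import *
E0=np.array([.5366,.1695,.128]); e=np.array([-.0486,.9988,0])
def G(f): return cv2.GaussianBlur((cv2.imread(f"pics/{f}.png").astype(int)@np.array([-.5,1,-.5])).astype(np.float32),(3,3),0)
def resid(n,f,ys,cm=None):
    g=G(f); out=[]
    for y in ys:
        B=E0+y*e-.0035*np.array([.92,.045,.39]); a=proj(n,B); t=proj(n,B+.002*e)-a; t/=np.linalg.norm(t); nn=np.array([-t[1],t[0]])
        k=np.arange(-8,8.01,.25); q=a+k[:,None]*nn
        if q.min()<1 or q[:,0].max()>638 or q[:,1].max()>398: continue
        w=cv2.remap(g,q[None,:,0].astype(np.float32),q[None,:,1].astype(np.float32),1)[0]
        w=np.clip(w-np.median(w)-4,0,None)
        if w.max()<5: continue
        i=w.argmax(); sl=slice(max(0,i-8),i+9); r=(k[sl]*w[sl]).sum()/w[sl].sum()
        J=[((proj(n,B+d)-a)@nn)*1 for d in(np.array([.001,0,0]),np.array([0,0,.001]))]
        out.append([y,r,*J])
    return np.array(out)
E
python3 - <<'E'
from gl import *
ys=np.r_[-.095:-.02:.01,.025:.1:.01]
S={}
for n,f in(("scene","scene0"),("top","top0"),("scene","l1s"),("top","l1t"),("wrist","l1w"),):
    S[f]=resid(n,f,ys); print(f,len(S[f]),S[f].mean(0) if len(S[f]) else "", S[f][:,1].round(1))
E
```

```text
scene0 16 [-0.     -0.1848  0.4278 -0.2331] [ 0.4  0.3  0.2  0.1  0.3  0.2  0.1  0.  -0.4 -0.5 -0.5 -0.5 -0.5 -0.6
 -0.7 -0.7]
top0 16 [-0.      0.105   0.5394  0.0415] [ 0.6  0.6  0.8  0.6  0.3  0.4  0.6  0.2 -0.2 -0.1 -0.1 -0.4 -0.4 -0.3
 -0.4 -0.6]
l1s 15 [ 0.0017 -0.9262  0.4283 -0.2333] [-0.3 -0.4 -0.3 -0.4 -0.4 -0.6 -0.6 -1.2 -1.3 -1.5 -1.3 -1.3 -1.4 -1.6
 -1.4]
l1t 5 [-0.075  -0.6393  0.5395  0.0415] [-0.6 -0.4 -0.6 -0.8 -0.8]
l1w 13 [-0.0119 -2.3903  1.2585  0.0524] [-0.8 -1.  -1.2 -1.4 -1.7 -1.8 -2.  -2.9 -3.1 -3.4 -3.6 -3.9 -4.1]
```

The shift is pure lean: the top moved back 2.2 mm and down 0.9 mm (about 0.024 rad), with no lift. To check the clamp's depth I'll look from in front, across the lean.

Call:
{"fn": "step_arm", "kwargs": {
  "series": [
    [[3.8,0.2,0],0],
    [[3.8,0.2,0],0],
    [[3.8,0.2,0],0],
    [[3.8,0.2,0],0],
    [[3.8,0.2,0],0]
  ]
}}

```text
clock: 17.08
eef_pos: [0.716, 0.1308, 0.2686]
eef_rot: [-3.14, -0.0, 1.625]
force: [0.6, 0.9, 0.8]
grip_width: 0.0853
grip_force: 0.0
```

```bash
cat > pose.py <<'E'
from gl import *
import sys
f=sys.argv[1]; s=ctrl.read_state(); print(s["clock"],s["eef_pos"])
im=grab_frame("wrist"); cv2.imwrite(f"pics/{f}w.png",im)
r=resid("wrist",f+"w",np.r_[-.095:-.02:.01,.025:.1:.01]); print("edge resid",r[:,1].round(1) if len(r) else None, r.mean(0) if len(r) else "")
E1=E0+np.array([-.0022,0,-.0009]); ux=np.array([.9988,.05,0]); yy=np.array([-.05,.9988,0]); zz=np.array([0,0,1.]); t=.424
def model(sh):
    R=lambda x,y,z:E1+ux*((-8-sh)*np.sin(t)+x*np.cos(t)-z*np.sin(t))/1e3+yy*y/1e3+zz*((8+sh)*np.cos(t)+x*np.sin(t)+z*np.cos(t))/1e3
    return dict(hLe=R(-32,13,64),hLe_=R(-32,-13,64),hRe=R(32,13,64),hRe_=R(32,-13,64),tip=R(6,15,-46),tip_=R(6,-15,-46),pad24=R(6,15,-24),pin=R(0,0,0))
for sh in(0,6): print(sh,{a:proj("wrist",b).round(1).tolist() for a,b in model(sh).items()})
v=im.max(2); P=np.array([proj("wrist",b) for b in model(0).values()]); x0,y0=np.maximum(P.min(0).astype(int)-25,0); x1,y1=P.max(0).astype(int)+25
q=np.zeros_like(v); q[y0:y1,x0:x1]=(v<50)[y0:y1,x0:x1]
for c in cv2.findContours(q,0,2)[0]:
    if cv2.contourArea(c)>10: print(cv2.boundingRect(c),cv2.approxPolyDP(c,2.5,True)[:,0].tolist())
E
python3 pose.py m1
```

```text
17.075 [0.716  0.1308 0.2686]
edge resid [6.9 6.8 4.9] [-0.005   6.2283  1.2539 -0.8193]
0 {'hLe': [-70.1, 109.7], 'hLe_': [-56.4, 150.8], 'hRe': [-13.7, 114.5], 'hRe_': [-0.6, 160.3], 'tip': [124.8, 98.3], 'tip_': [130.5, 133.8], 'pad24': [100.7, 99.9], 'pin': [69.7, 122.0]}
6 {'hLe': [-83.3, 110.6], 'hLe_': [-68.7, 152.5], 'hRe': [-27.1, 115.6], 'hRe_': [-13.0, 162.5], 'tip': [118.5, 98.7], 'tip_': [124.6, 134.8], 'pad24': [93.6, 100.3], 'pin': [61.6, 122.9]}
(0, 111, 93, 53) [[86, 113], [0, 114], [0, 150], [12, 163], [90, 146], [92, 139]]
(112, 104, 24, 3) [[135, 104], [112, 106]]
```

Slightly too far out. Coming back 6 cm so that the edge and clamp are both in view.

Call:
{"fn": "step_arm", "kwargs": {
  "series": [
    [[-2,0,0],0],
    [[-2,0,0],0],
    [[-2,0,0],0],
    [[0,0,0],0],
    [[0,0,0],0]
  ]
}}

```text
clock: 17.75
eef_pos: [0.6554, 0.1303, 0.2693]
eef_rot: [-3.141, -0.0, 1.624]
force: [0.2, -1.4, 0.3]
grip_width: 0.0855
grip_force: 0.0
```

```bash
python3 pose.py m2; python3 - <<'E'
from gl import *
# front/top-edge brightness profile along u at several y: rows across glass top
im=cv2.imread("pics/m2w.png").astype(int)
for y in(.03,.05,.07,-.04,-.06):
    B=E0+np.array([-.0022,0,-.0009])+y*e; a=proj("wrist",B); r=int(a[1]+5)
    if 0<=r<400: print(y,a.round(1),"row",r,[im[r,c].tolist() for c in range(int(a[0])-14,int(a[0])+20,2)])
E
```

```text
17.75 [0.6554 0.1303 0.2693]
edge resid [ 0.3  0.1  0.1 -0.2 -0.3 -0.4 -0.6 -0.8 -1.6 -1.8 -1.9 -2.2 -2.4 -2.6
 -2.8] [-0.0063 -1.1375  1.2506 -0.5262]
0 {'hLe': [34.7, 114.0], 'hLe_': [44.4, 154.2], 'hRe': [103.3, 119.1], 'hRe_': [111.5, 163.8], 'tip': [199.6, 101.7], 'tip_': [203.0, 136.6], 'pad24': [180.9, 103.5], 'pin': [154.4, 125.4]}
6 {'hLe': [24.2, 114.9], 'hLe_': [34.6, 156.0], 'hRe': [93.3, 120.2], 'hRe_': [102.1, 166.0], 'tip': [194.7, 102.2], 'tip_': [198.3, 137.6], 'pad24': [175.4, 104.0], 'pin': [148.1, 126.4]}
(42, 115, 130, 53) [[167, 116], [134, 121], [129, 115], [42, 122], [52, 159], [100, 151], [105, 166], [112, 167], [171, 149]]
(184, 107, 22, 4) [[205, 107], [184, 110]]
0.03 [157.3  84.3] row 89 [[138, 146, 152], [141, 150, 157], [142, 152, 159], [139, 149, 156], [140, 149, 155], [134, 144, 149], [74, 103, 72], [118, 134, 134], [143, 153, 157], [126, 135, 132], [116, 120, 115], [99, 103, 99], [94, 98, 94], [92, 96, 93], [92, 97, 95], [91, 96, 94], [91, 96, 94]]
0.05 [153.6  56.1] row 61 [[138, 148, 154], [141, 151, 157], [141, 150, 156], [138, 147, 154], [135, 14
[... 386 characters left out ...]
15, 120, 115], [98, 103, 98], [93, 97, 94], [92, 95, 93], [91, 95, 93], [92, 97, 95], [91, 95, 95]]
-0.04 [168.9 173.2] row 178 [[142, 152, 158], [139, 148, 154], [137, 146, 152], [134, 143, 150], [135, 145, 151], [136, 144, 151], [126, 137, 138], [75, 104, 72], [124, 138, 139], [143, 153, 156], [116, 121, 118], [111, 116, 111], [93, 98, 95], [94, 98, 94], [93, 97, 94], [90, 96, 94], [92, 96, 95]]
-0.06 [171.9 196.2] row 201 [[142, 152, 158], [142, 151, 157], [138, 146, 153], [137, 146, 151], [134, 143, 151], [137, 147, 152], [135, 144, 148], [75, 104, 72], [92, 106, 103], [105, 114, 115], [115, 122, 116], [111, 117, 112], [95, 98, 95], [95, 99, 94], [94, 98, 95], [92, 96, 95], [92, 96, 95]]
```

The clamp sits where the "home" model puts it (a 6 mm shortfall would move every feature 5 to 10 px the other way). It is square to the edge, the glass is not lifted, and the hand is clear. Handing in.

```bash
python3 -c "
from cell import ctrl
print(ctrl.hand_in())"
```

```text
the job is handed in; nothing more can be done
None
```

I clipped the larger clamp over the middle of the glass's top edge and handed the job in at about 18 s. The cameras put it home and square with the glass unlifted but leaning about 2 mm further back at the top; hand-in returned no verdict, and I did not check the cover's flushness or the other items.

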